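Get the dosing cup out from behind the canisters

TASK

The small open steel dosing cup stands at the back of the wooden caddy, hemmed in by the bean jar, the tea tin and the cocoa shaker: first stand all three of these upright on the black rubber bar mat, then take the cup out and stand it upright in the middle of the steel plate of the coffee scale. Then put the jar, the tin and the shaker back upright on the caddy, each on the same spot where it stood before; leave the spice jar and the stirrer pot at the ends of the caddy where they are, and knock none of these over.

Things in the scene. Friction and masses are not known exactly. Their poses are not given: they have to be found in the camera images.
- dosing_cup: Small open straight-sided round cup of bright stainless steel, no handle, 55 mm diameter, 46 mm high, wall 3 mm, 90 g. Origin: centre of its underside, z up along its axis. At the start it stands on the caddy floor at its back middle, some 3 to 12 mm from each of the three taller canisters, which leave no room for a gripper around it.
- bean_jar: Round clear glass jar full of dark coffee beans with a thick pale wooden lid. Cylinder 64 mm diameter, 142 mm high in all; the lid (same diameter, safe to lift by) takes the top 34 mm, just below it a steel band of 67 mm. About 0.3 kg. Origin: centre of its underside, z up.
- tea_tin: Square tin of brushed aluminium with a paper label, 60 x 60 mm in plan, 149 mm high (the lid, the top 36 mm, is firmly on and just as wide), about 0.25 kg. Origin: centre of its underside; x and y are square to its faces, z up. Its faces stand within about 0.1 rad of the caddy's sides.
- cocoa_shaker: Round stainless steel cocoa shaker, 62 mm diameter, its ribbed screw lid 64 to 65 mm diameter from 86 to 116 mm height, a dark domed sieve (52 mm across where it is solid) above that up to 127 mm. About 0.22 kg. Origin: centre of its underside, z up.
- caddy: Low open wooden tray, fixed, 200 (its x) by 320 mm (its y), rim 22 mm high, walls and floor 6 mm thick. Origin: centre of its underside. Flat cork pads mark the standing places: the cup's at (x 30, y 0), the canisters' at (30, 66), (30, -66) and (-36, 0) mm, each within 3 mm of its pad's centre, in a different arrangement at each start. The two bystanders stand at (0, 130) and (0, -130).
- bar_mat: Black rubber bar mat, fixed flat on the counter, 270 mm (its x) by 130 mm (its y), 6 mm thick, empty: the side area for the three canisters, which fit on it in one row along its x, 85 mm apart. Origin: centre of its underside; top surface at z = 6 mm. It lies left or right of the caddy, the scale on the other side.
- scale: Black coffee scale, fixed, 165 x 130 mm, with a square steel weighing plate of 118 x 118 mm, its top 28 mm above the counter. Origin: on the counter, 8 mm towards the display from below the plate's centre; the display strip is at its -x end.
- scale_plate (a point): The centre of the top of the scale's weighing plate; z up.
- spice_jar: Bystander, not to be moved: small glass spice jar with a black lid, 42 mm diameter, 74 mm high, at one end of the caddy. Origin: centre of its underside.
- stirrer_pot: Bystander, not to be moved: small white ceramic pot, 42 mm diameter, 62 mm high, with wooden stirrers standing in it up to 122 mm, at the other end of the caddy. Origin: centre of its underside.
Mind the look-alikes: they are no part of the job. What is shaped like the tea_tin but green is not meant.

How it is judged:
By the outcome, as a careful person would: the job done as asked, in the order asked, and still so for the second after the job is handed in, with the robot touching nothing.
It also fails if it takes over 144 s, if anything falls off the work surface, if the arm or the gripper's body presses on something with over 40 N, if the wrist force passes 120 N, or if a joint passes its speed limit or range.

ROBOT

A 6-joint arm with a two-finger parallel gripper is mounted at the origin on the work surface. World frame = base frame: x ahead of the robot, y to its left, z up, the work surface at z = 0. Lengths are in mm, angles in degrees, forces in N, time in s.
With the tool pointing down it reaches from about 300 to 850 mm from the base axis. Payload 4.2 kg.
Tool frame: the origin (TCP) lies at the very end of the fingers, on their centre line; the grasp point (between the pads) lies 19 mm behind it (env.tcp_to_grasp is the distance from the TCP to the grasp point, in mm); z points along the fingers, y is the line along which they close (so a half turn about z gives the same grasp; the last joint's range is limited). The gripper opens to 91 mm and grips with 3 to 60 N. Pads are 32 mm wide; open, the fingers measure 118 mm over their backs; the gripper's body (76 mm by 178 mm) begins 60 mm behind the grasp point.
Start: joints at [-75.63, 18.312, 89.639, -0, 72.044, -1.146], TCP at [153.816, -554.061, 213.976] pointing down, gripper open.
Joint ranges: [-177.97, 177.97], [-48.28, 115.42], [12.27, 149.76], [-77.06, 257.06], [2.81, 150.46], [-146.56, 146.56]. Speed limits (degrees/s): [147.25, 147.25, 180, 180, 180, 180].

INTERFACE

Orientations are given as [roll, pitch, yaw] about the fixed x, y, z axes, in that order (R = Rz(yaw) Ry(pitch) Rx(roll)).
In Python, from workcell import env gives the robot as it stands.
- The arm moves only by the tool move_arm, never from a script. Its argument "plan" is a list of rows, each a list of 3 entries, a list of its own where there are three numbers: the shift along the world's x, y, z in cm, then the turn about the world's z in degrees, then the closure, from 0 (fully open) to 1 (shut). In form: [[[x, y, z], turn, claw], ...]. A call has 1 to 5 rows; each row shifts and turns the commanded pose from where the row before left it; what a row does not reach is not made up. A row lasts 1/10 s, in which the tool goes at most 50 mm and 8.59 degrees, less where a joint would pass 70% of its speed; a pose out of reach is approached as far as the arm can. A call is refused whole if a number of a shift passes 5 or a number of a turn 8.59, either way. A call with a gripper value outside its range is refused whole. The fingers move at their own pace and stop on an object; "squeeze" is the grip in N (left out, the last holds). Time passes only in rows, so rows that do not move let the fingers close. It gives the time, the measured TCP pose, the force, the opening and the grip force at its end, in the units of the state.
- env.state(): the state, without advancing time (a new reading comes with each control period).
- env.grab_frame(name): name is "scene" or "top"; returns a dict with "frame" (480x640x3 uint8, red, green, blue), "z_map" (480x640 float32, mm along the optical axis (not along the pixel's ray), 0 where there is no reading), "fovy" (degrees; the focal length in pixels is half the picture's height over the tangent of half this angle, whatever the lens; pixels are square), "cx", "cy" (the principal point, pixels), "position" and "orientation" of the camera in the world. Camera axes: x right, y down, z forward; pixel columns grow to the right and rows downward; lengths in mm; the calibration is good to about 2 mm. A picture is of the moment at which its call begins.
- env.job_done(): hands the job in; it is judged then, once.
Trained networks look in a picture, given as the dict that the camera call returned (one of the last four; its "shot" number tells which), for a name from the list of things; names that differ only in an ending like _2 or _b are one class to them, and where a whole thing is asked for, a point or a joint stands for the part that bears it (a point fixed in the world has none). Each returns a list of dicts, best first, with "score" (0 to 1); they miss things now and then, are a little off and sometimes report something else, mostly with a low value. They report only what shows in the picture. A call takes as long as a camera call. They do not tell look-alikes from the thing itself.
- env.search_frame(picture, label): "point" ([column, row] in pixels, amid what is visible of it).
- env.landmark_of(picture, label): "point" ([column, row] in pixels: a listed point, or the origin of a listed thing).
The state is a dict: "time_s": time; "qpos": joint angles; "qvel": joint speeds; "effort": joint torques, N m; "ee_pos": TCP position; "ee_rot": TCP orientation; "force": force on the tool from outside, world axes, zero at the start; "torque": the same for the moment, N m; "gripper_width": finger opening in mm; "gripper_force": force on a finger pad.
Only numpy, scipy, OpenCV 4.12 (cv2) and the standard library are available. Lean on these libraries where they do the work, as an engineer would, in place of code of your own. Each camera call takes 0.05 s, during which the arm holds its last target. There are 200 camera calls.

## Working session

There is one attempt and no reset: what is moved stays moved. The work goes in short steps, Python scripts to look and compute and a tool call to move; the robot and the scene stay as the last step left them, time stands still between calls to the robot, and variables do not carry over. Pictures are saved under pics/ and viewed, at most 14 in all, crops included, and the job is handed in when it is done.

Besides the shell and the picture viewer there is one more tool, called in YAML: its name, and indented under it one key for each argument. move_arm: Moves the arm, as the interface text tells. Its arguments: {"type":"object","properties":{"plan":{"type":"array","items":{"type":"array"}},"squeeze":{"type":"number"}},"required":["plan"]}

```bash
ls; mkdir -p pics; cat > h.py <<'E'
import numpy as np, cv2
from scipy.spatial.transform import Rotation as R
from workcell import env
def rot(o):
    o=np.array(o,float)
    if o.shape==(3,3): return o
    if o.size==4: raise SystemExit('quat')
    return R.from_euler('xyz',o,degrees=True).as_matrix()
def cam(p):
    f=240/np.tan(np.radians(p['fovy'])/2); return f,rot(p['orientation']),np.array(p['position'],float)
def cloud(p):
    f,M,t=cam(p); z=p['z_map']; v,u=np.mgrid[:480,:640]
    P=np.stack([(u-p['cx'])/f*z,(v-p['cy'])/f*z,z],-1)@M.T+t
    P[z==0]=np.nan; return P
def onplane(p,uv,h):
    f,M,t=cam(p); d=M@np.array([(uv[0]-p['cx'])/f,(uv[1]-p['cy'])/f,1]); return t+d*(h-t[2])/d[2]
E
python3 - <<'E'
from h import *
for n in('scene','top'):
    p=env.grab_frame(n); cv2.imwrite(f'pics/{n}0.png',p['frame'][:,:,::-1]); P=cloud(p)
    np.save(f'{n}.npy',P); print(n,p['position'],p['orientation'],p['fovy'],p['cx'],p['cy'])
    for l in 'dosing_cup bean_jar tea_tin cocoa_shaker caddy bar_mat scale scale_plate spice_jar stirrer_pot'.split():
        try:
            print(l)
            for k in ('search_frame','landmark_of'):
                for r in getattr(env,k)(p,l)[:2]:
                    u,v=map(int,np.round(r['point'])); print('  ',k[:4],round(r['score'],2),u,v,P[min(v,479),min(u,639)].round())
        except Exception as e: print(e)
print(env.state())
E
```

```text
pics
scene [ 869.7482858  -570.53531311  730.22517157] [-136.70882506   -0.68565045   29.96669869] 46.99147987858618 316.5514172076838 244.3627027461777
dosing_cup
   land 0.9 339 275 [635. -80.  88.]
bean_jar
   sear 0.85 363 216 [623.  20. 123.]
   land 0.82 359 250 [623.  18.  46.]
   land 0.28 339 277 [635. -79.  82.]
tea_tin
   sear 0.94 304 217 [554. -47. 143.]
   sear 0.87 404 155 [609. 218. 108.]
   land 0.65 399 188 [609. 218.  28.]
   land 0.59 308 261 [ 598. -110.  127.]
cocoa_shaker
   sear 0.58 318 279 [ 618. -115.  104.]
   land 0.67 316 303 [ 615. -114.   43.]
caddy
   sear 0.73 338 292 [636. -82.  48.]
   land 0.5 147 350 [ 424. -297.    4.]
bar_mat
   sear 0.72 150 354 [ 432. -300.    3.]
   land 0.96 148 351 [ 426. -297.    4.]
scale
   sear 0.96 325 142 [413. 275.  27.]
   land 0.67 333 146 [434. 271.  27.]
scale_plate
   sear 0.61 327 142 [414. 281.  24.]
   sear 0.51 360 218 [619.  17. 119.]
   land 0.95 340 138 [434. 301.  29.]
   land 0.74 142 354 [ 423. -307.    6.]
spice_jar
   sear 0.96 282 310 [ 586. -165.   64.]
   land 0.59 284 326 [ 589. -166.   26.]
sti
[... 1262 characters left out ...]
259 217 [570. 103. 126.]
{'time_s': 2.1, 'qpos': array([-7.56299001e+01,  1.83116586e+01,  8.96372363e+01,  4.58019518e-05,
        7.20439956e+01, -1.14732822e+00]), 'qvel': array([-0.05022061, -0.07714131, -0.00155196, -0.05635689,  0.0885243 ,
        0.00545153]), 'effort': array([-3.13620967e-04, -4.12347436e+01, -2.32226497e+01,  7.26581714e-02,
        3.76343122e-02, -8.05763477e-06]), 'ee_pos': array([ 153.8256755 , -554.07451351,  213.99032197]), 'ee_rot': array([1.79992891e+02, 9.87934260e-05, 1.55174140e+01]), 'force': array([-0.38211882, -0.12398112, -0.989387  ]), 'torque': array([ 0.06020125, -0.01750244, -0.02089697]), 'gripper_force': 0.0, 'gripper_width': 91.07382443003726}
```

View pics/top0.png

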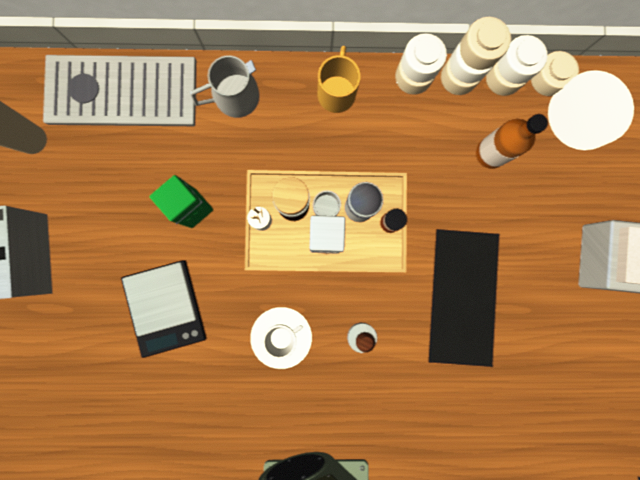

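View pics/scene0.png

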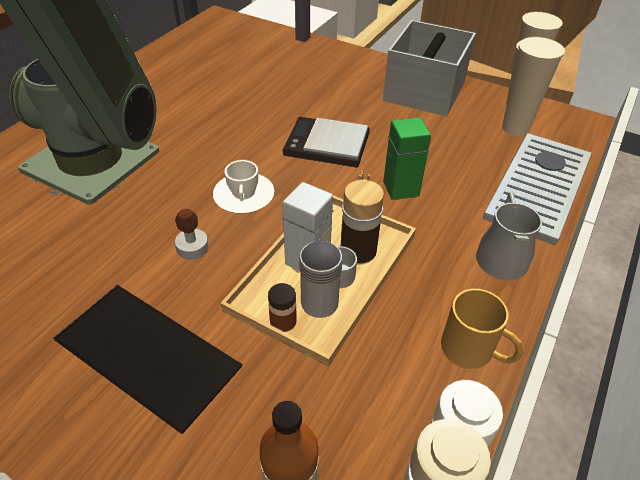

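The top view (world +x up, −y right) shows the jar at about (293,198), the cup at (327,205), the shaker at (366,202) and the tin at (326,233). The black mat is right at (463,297), and the scale left with its plate near (158,298). The green tin at (180,200) is the look-alike.

```bash
cat > meas.py <<'E'
from h import *
def rect(Q):
    c,s,a=cv2.minAreaRect(Q.astype(np.float32)); return np.round(c,1),np.round(s,1),round(a,1)
def circ(Q):
    c,r=cv2.minEnclosingCircle(Q.astype(np.float32)); return np.round(c,1),round(r,1),Q.mean(0).round(1),len(Q)
def biggest(m,seed=None):
    n,l,s,c=cv2.connectedComponentsWithStats(m.astype(np.uint8),connectivity=4)
    i=l[seed[1],seed[0]] if seed else 1+np.argmax(s[1:,4]); return l==i
E
python3 - <<'E'
from meas import *
p=env.grab_frame('top');P=cloud(p);F=p['frame'].astype(int);Z=P[...,2];X=P[...,:2]
# counter check
for uv in [(420,400),(100,400),(330,290),(520,250),(220,350)]: print('counter',uv,P[uv[1],uv[0]].round(1))
def reg(x,y,r,z0,z1): return (np.hypot(X[...,0]-x,X[...,1]-y)<r)&(Z>z0)&(Z<z1)
for n,x,y,z0,z1 in [('jar',590,43,132,155),('shk',590,-78,105,140),('cup',600,-18,42,62),('spice',567,-138,66,85)]:
    m=reg(x,y,55 if n!='cup' else 40,z0,z1); print(n,circ(X[m]),np.nanpercentile(Z[m],[10,50,90]).round(1))
m=biggest(reg(537,-14,60,140,170)); print('tin',rect(X[m]),circ(X[m])[2],np.nanmedian(Z[m]))
m=biggest((Z<14)&(F.sum(2)<90),(463,297)); print('mat',rect(X[m]),np.nanmedian(Z[m]),m.sum())
m=biggest((Z>17)&(Z<40)&(F.min(2)>120)&(X[...,1]>200)&(X[...,0]<520)); print('plate',rect(X[m]),np.nanmedian(Z[m]),m.sum())
m=(Z>12)&(Z<40)&(X[...,1]>200)&(X[...,0]<500)&(X[...,1]<420)&(X[...,0]>320); m=biggest(m);print('scale',rect(X[m]))
m=(Z>15)&(Z<29)&(abs(X[...,0]-560)<130)&(abs(X[...,1]+15)<190)
m=biggest(m); print('caddy rim',rect(X[m]),m.sum())
# color-based caddy corners: rectified from pixel contour
h=cv2.cvtColor(p['frame'],cv2.COLOR_RGB2HSV)
vis=cv2.resize(p['frame'][155:285,230:420],None,fx=4,fy=4,interpolation=cv2.INTER_CUBIC);cv2.imwrite('pics/crop.png',vis[:,:,::-1])
E
```

```text
counter (420, 400) [ 217.  -208.9   -1.3]
counter (100, 400) [218.9 427.2  -3.7]
counter (330, 290) [436.5 -27.7  -1.3]
counter (520, 250) [ 519.  -418.1   -0.7]
counter (220, 350) [316.4 192.5  -3.6]
jar (array([590.4,  36.6]), 51.4, array([602.5,  42.9]), 1171) [144.3 146.3 149.5]
shk (array([604.3, -86.7]), 32.3, array([602.9, -85.4]), 1018) [119.4 126.5 131. ]
cup (array([594. , -19.2]), 38.5, array([609.3, -19.8]), 132) [45.7 49.7 52.3]
spice (array([ 574.8, -127.7]), 42.1, array([ 573.3, -147.9]), 400) [75.7 78.1 80.3]
tin (array([541.3, -17.4]), array([60.1, 60. ]), 88.5) [540.8 -17.2] 153.0419909647153
mat (array([902.8,  68.5]), array([1818.7, 1211.6]), 72.9) -0.8679229161749618 306247
plate (array([419.9, 309.3]), array([117.3, 120.4]), 15.9) 26.104028140969604 3607
scale (array([401.1, 301.3]), array([164.9, 131.7]), 15.9)
caddy rim (array([575.8, -19.5]), array([320.7, 200.8]), 89.4) 1637
```

View pics/crop.png

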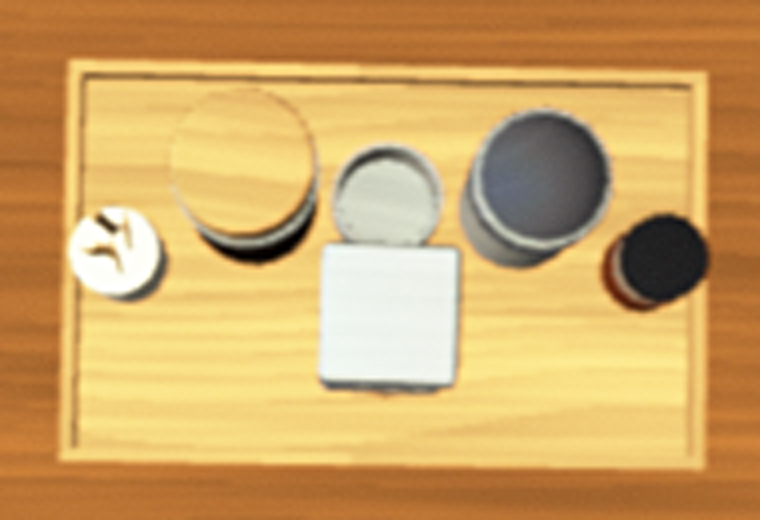

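```bash
python3 - <<'E'
from meas import *
p=env.grab_frame('top');P=cloud(p);F=p['frame'].astype(int);Z=P[...,2];X=P[...,:2]
print(F[297,463])
m=biggest((F.sum(2)<140)&(abs(X[...,0]-425)<180)&(abs(X[...,1]+297)<110)); print('mat',rect(X[m]),np.nanmedian(Z[m]),m.sum())
def reg(x,y,r,z0,z1): return (np.hypot(X[...,0]-x,X[...,1]-y)<r)&(Z>z0)&(Z<z1)
m=biggest(reg(603,43,45,132,160)); print('jar',circ(X[m]))
m=biggest(reg(604,-86,45,100,140)); print('shk',circ(X[m]))
# lid circle by pixels->plane
for n,(x,y),h in [('jar',(603,43),145),('shk',(604,-86),115)]:
    pass
p=env.grab_frame('scene');P=cloud(p);Z=P[...,2];X=P[...,:2]
for n,x,y,z0,z1,r in [('jar',604,44,128,160,40),('shk',604,-86,80,114,42),('tin',541,-17,135,170,50)]:
    m=biggest((np.hypot(X[...,0]-x,X[...,1]-y)<r)&(Z>z0)&(Z<z1)); print(n,circ(X[m]),np.nanmedian(Z[m]))
    if n=='tin':print(rect(X[m]))
    if n=='shk':
        from scipy.optimize import least_squares as L
        print(L(lambda q:np.hypot(*(X[m]-q).T)-32.3,[x,y],loss='soft_l1').x.round(1))
for uv in [(100,350),(250,100),(420,300),(200,450)]: print(P[uv[1],uv[0]].round(1))
E
```

```text
[33 35 29]
mat (array([ 422.9, -298.9]), array([128.5, 266.9]), 85.8) 4.330146692551921 8210
jar (array([607.5,  47. ]), 32.1, array([606.6,  46.7]), 1060)
shk (array([604.3, -86.8]), 32.3, array([602.7, -85.2]), 1026)
jar (array([609.2,  46.5]), 32.7, array([611.5,  40. ]), 1114) 146.0991460072886
shk (array([607.6, -90.4]), 32.0, array([ 617.2, -108.7]), 558) 98.30789794742503
[605.3 -85.4]
tin (array([542.4, -17.7]), 40.3, array([546.4, -24.2]), 1359) 153.0557476881346
(array([543. , -17.4]), array([62. , 60.4]), 88.3)
[ 362.  -332.9    4. ]
[156.3 363.3  -1.4]
[745.1   8.9  -2. ]
[ 5.882e+02 -3.781e+02 -5.000e-01]
```

move_arm:
  plan:
    - [[3.2,3.3,0],5.25,0]
    - [[3.2,3.3,0],5.25,0]
    - [[3.2,3.3,0],5.25,0]
    - [[3.2,3.3,0],5.25,0]
    - [[3.2,3.3,0],5.25,0]
  squeeze: 25

```text
time_s: 2.75
ee_pos: [314.8, -387.7, 214.1]
ee_rot: [180.0, -0.0, 42.0]
force: [1.5, 0.5, 0.4]
gripper_width: 91.5
gripper_force: 0.0
```

move_arm:
  plan:
    - [[3.2,3.3,0],5.25,0]
    - [[3.2,3.3,0],5.25,0]
    - [[3.2,3.3,0],5.25,0]
    - [[3.2,3.3,0],5.25,0]
    - [[3.2,3.3,0],5.25,0]

```text
time_s: 3.25
ee_pos: [475.0, -222.5, 214.2]
ee_rot: [180.0, 0.0, 68.2]
force: [0.3, -0.6, 0.6]
gripper_width: 91.0
gripper_force: 0.0
```

move_arm:
  plan:
    - [[3.2,3.3,0],5.25,0]
    - [[3.2,3.3,0],5.25,0]
    - [[3.2,3.3,0],5.25,0]
    - [[3.2,3.3,0],5.25,0]
    - [[0,0,0],0,0]

```text
time_s: 3.75
ee_pos: [605.2, -88.0, 213.3]
ee_rot: [179.9, -0.1, 89.4]
force: [-1.3, -0.2, -0.5]
gripper_width: 91.1
gripper_force: 0.0
```

move_arm:
  plan:
    - [[0,0,-4],0,0]
    - [[0,0,-4],0,0]
    - [[0,0,0],0,0]
    - [[0,0,0],0,0]

```text
time_s: 4.15
ee_pos: [601.6, -92.5, 134.3]
ee_rot: [-180.0, 0.0, 89.0]
force: [0.3, 0.9, 1.1]
gripper_width: 91.0
gripper_force: 0.0
```

move_arm:
  plan:
    - [[0.32,0.65,0],0,0]
    - [[0,0,-2.3],0,0]
    - [[0,0,-2.3],0,0]
    - [[0,0,0],0,0]
    - [[0,0,0],0,0]

```text
time_s: 4.65
ee_pos: [606.2, -85.6, 89.8]
ee_rot: [179.8, 0.0, 89.0]
force: [0.0, 1.1, 0.1]
gripper_width: 91.5
gripper_force: 0.0
```

move_arm:
  plan:
    - [[0,0,0],0,1]
    - [[0,0,0],0,1]
    - [[0,0,0],0,1]
    - [[0,0,0],0,1]
    - [[0,0,0],0,1]

```text
time_s: 5.15
ee_pos: [605.2, -85.6, 88.6]
ee_rot: [179.9, 0.0, 89.0]
force: [-1.2, -0.1, 4.4]
gripper_width: 63.5
gripper_force: 25.0
```

move_arm:
  plan:
    - [[0,0,0],0,1]
    - [[0,0,0],0,1]
    - [[0,0,0],0,1]
    - [[0,0,0],0,1]
    - [[0,0,0],0,1]

```text
time_s: 5.65
ee_pos: [605.2, -85.6, 88.6]
ee_rot: [180.0, 0.0, 89.0]
force: [0.1, -0.6, 6.4]
gripper_width: 63.7
gripper_force: 25.0
```

move_arm:
  plan:
    - [[0,0,1],0,1]
    - [[0,0,2],0,1]
    - [[0,0,3.5],0,1]
    - [[0,0,3.5],0,1]
    - [[0,0,0],0,1]

```text
time_s: 6.15
ee_pos: [607.9, -86.0, 193.2]
ee_rot: [179.4, 0.1, 89.0]
force: [1.1, -0.5, -1.7]
gripper_width: 63.8
gripper_force: 25.0
```

move_arm:
  plan:
    - [[-1.5,-1.15,0],-3.8,1]
    - [[-2.96,-2.3,0],-7.6,1]
    - [[-2.96,-2.3,0],-7.6,1]
    - [[-2.96,-2.3,0],-7.6,1]
    - [[-2.96,-2.3,0],-7.6,1]

```text
time_s: 6.65
ee_pos: [469.5, -189.4, 186.6]
ee_rot: [-179.9, 0.0, 54.5]
force: [0.6, -0.9, -2.0]
gripper_width: 63.7
gripper_force: 25.0
```

move_arm:
  plan:
    - [[-2.96,-2.3,0],-7.6,1]
    - [[-2.96,-2.3,0],-7.6,1]
    - [[-2.96,-2.3,0],-7.6,1]
    - [[-2.96,-2.3,0],-7.6,1]
    - [[-1.48,-1.13,0],-3.8,1]

```text
time_s: 7.15
ee_pos: [335.5, -292.9, 186.8]
ee_rot: [-179.9, 0.1, 20.3]
force: [0.4, 0.3, -3.3]
gripper_width: 63.8
gripper_force: 25.0
```

move_arm:
  plan:
    - [[0,0,-3],0,1]
    - [[0,0,-3],0,1]
    - [[0,0,-2],0,1]
    - [[0,0,0],0,1]
    - [[0,0,0],0,1]

```text
time_s: 7.65
ee_pos: [338.2, -292.1, 107.7]
ee_rot: [-179.9, 0.0, 20.6]
force: [0.1, -0.9, -1.4]
gripper_width: 63.4
gripper_force: 25.0
```

move_arm:
  plan:
    - [[0,0,-1],0,1]
    - [[0,0,-0.6],0,1]
    - [[0,0,-0.3],0,1]
    - [[0,0,-0.1],0,1]
    - [[0,0,0],0,1]

```text
time_s: 8.15
ee_pos: [338.4, -292.2, 88.6]
ee_rot: [-180.0, -0.0, 20.6]
force: [-0.2, 2.5, 3.6]
gripper_width: 63.2
gripper_force: 25.0
```

move_arm:
  plan:
    - [[0,0,0],0,0]
    - [[0,0,0],0,0]
    - [[0,0,0],0,0]
    - [[0,0,0],0,0]
    - [[0,0,0],0,0]

```text
time_s: 8.65
ee_pos: [338.5, -292.4, 88.0]
ee_rot: [180.0, -0.0, 20.6]
force: [0.5, 0.4, 0.1]
gripper_width: 91.2
gripper_force: 0.0
```

move_arm:
  plan:
    - [[0,0,1],0,0]
    - [[0,0,2.5],0,0]
    - [[0,0,4],0,0]
    - [[0,0,3.5],0,0]
    - [[0,0,0],0,0]

```text
time_s: 9.15
ee_pos: [340.9, -294.6, 203.3]
ee_rot: [179.4, -0.3, 20.6]
force: [0.7, -0.3, 0.7]
gripper_width: 91.0
gripper_force: 0.0
```

move_arm:
  plan:
    - [[2.26,3.06,0],-2.45,0]
    - [[2.26,3.06,0],-2.45,0]
    - [[2.26,3.06,0],-2.45,0]
    - [[2.26,3.06,0],-2.45,0]
    - [[2.26,3.06,0],-2.45,0]

```text
time_s: 9.65
ee_pos: [451.7, -137.9, 197.8]
ee_rot: [-180.0, 0.0, 8.3]
force: [0.6, -0.8, 0.7]
gripper_width: 91.1
gripper_force: 0.0
```

move_arm:
  plan:
    - [[2.26,3.06,0],-2.45,0]
    - [[2.26,3.06,0],-2.45,0]
    - [[2.26,3.06,0],-2.45,0]
    - [[2.26,3.05,0],-2.5,0]
    - [[0,0,0],0,0]

```text
time_s: 10.15
ee_pos: [543.8, -13.8, 197.3]
ee_rot: [-179.9, -0.0, -1.3]
force: [-0.2, -1.4, -0.1]
gripper_width: 91.1
gripper_force: 0.0
```

move_arm:
  plan:
    - [[0,0,0],0,0]
    - [[0,0,-2],0,0]
    - [[0,0,0],0,0]
    - [[0,0,0],0,0]

```text
time_s: 10.55
ee_pos: [540.9, -18.0, 178.0]
ee_rot: [180.0, 0.1, -1.5]
force: [0.4, -0.3, 0.6]
gripper_width: 91.1
gripper_force: 0.0
```

```bash
python3 - <<'E'
from h import *
s=env.state();print(s['ee_pos'],s['ee_rot'],s['time_s'])
p=env.grab_frame('scene'); cv2.imwrite('pics/s1.png',p['frame'][:,:,::-1])
E
```

```text
[540.93929718 -17.96038282 177.97736567] [ 1.79984109e+02  7.05328398e-02 -1.54915481e+00] 10.55
```

View pics/s1.png

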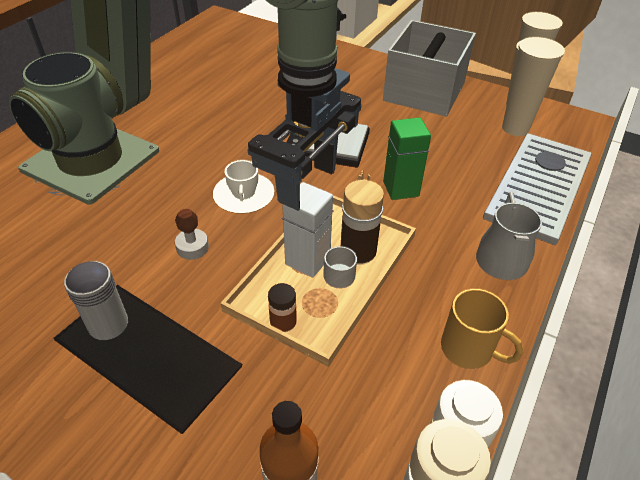

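The shaker stands upright on the mat at about (100,300), its cork pad is bare at (320,302), and the gripper is over the tin at (308,225).

move_arm:
  plan:
    - [[0.05,0.05,-2],0,0]
    - [[0,0,-2],0,0]
    - [[0,0,-2],0,0]
    - [[0,0,0],0,0]
    - [[0,0,0],0,0]

```text
time_s: 11.1
ee_pos: [542.8, -16.9, 118.9]
ee_rot: [180.0, -0.1, -1.5]
force: [-0.1, -0.9, 0.4]
gripper_width: 91.4
gripper_force: 0.0
```

move_arm:
  plan:
    - [[0,0,0],0,1]
    - [[0,0,0],0,1]
    - [[0,0,0],0,1]
    - [[0,0,0],0,1]
    - [[0,0,0],0,1]

```text
time_s: 11.6
ee_pos: [542.5, -16.5, 118.4]
ee_rot: [180.0, -0.0, -1.5]
force: [-0.8, 0.3, 1.8]
gripper_width: 60.0
gripper_force: 25.0
```

move_arm:
  plan:
    - [[0,0,0],0,1]
    - [[0,0,0],0,1]
    - [[0,0,0],0,1]

```text
time_s: 11.9
ee_pos: [542.5, -16.5, 118.4]
ee_rot: [180.0, -0.0, -1.5]
force: [-0.4, -0.4, 4.5]
gripper_width: 59.8
gripper_force: 25.0
```

move_arm:
  plan:
    - [[0,0,1],0,1]
    - [[0,0,2],0,1]
    - [[0,0,3.5],0,1]
    - [[0,0,3.5],0,1]
    - [[0,0,0],0,1]

```text
time_s: 12.4
ee_pos: [545.1, -16.7, 222.9]
ee_rot: [180.0, -0.6, -1.5]
force: [0.7, 0.3, -2.8]
gripper_width: 59.8
gripper_force: 25.0
```

move_arm:
  plan:
    - [[-0.75,-1.75,0],0,1]
    - [[-1.5,-3.5,0],-0.5,1]
    - [[-1.5,-3.5,0],-0.5,1]
    - [[-1.5,-3.5,0],-0.5,1]
    - [[-1.5,-3.5,0],-0.5,1]

```text
time_s: 12.9
ee_pos: [473.2, -174.9, 216.6]
ee_rot: [-180.0, 0.2, -3.5]
force: [0.5, 0.5, -2.1]
gripper_width: 60.2
gripper_force: 25.0
```

move_arm:
  plan:
    - [[-1.5,-3.5,0],-0.5,1]
    - [[-1.5,-3.5,0],0,1]
    - [[-1.5,-3.5,0],0,1]
    - [[-0.7,-1.95,0],0,1]
    - [[0,0,0],0,1]

```text
time_s: 13.4
ee_pos: [421.1, -300.4, 216.6]
ee_rot: [-180.0, 0.1, -4.2]
force: [0.5, 1.1, -1.5]
gripper_width: 60.2
gripper_force: 25.0
```

move_arm:
  plan:
    - [[0,0,-3],0,1]
    - [[0,0,-3],0,1]
    - [[0,0,-2],0,1]
    - [[0,0,0],0,1]
    - [[0,0,0],0,1]

```text
time_s: 13.9
ee_pos: [423.0, -297.8, 137.8]
ee_rot: [-180.0, 0.0, -3.9]
force: [1.0, -0.8, -2.6]
gripper_width: 60.1
gripper_force: 25.0
```

move_arm:
  plan:
    - [[0,0,-1],0,1]
    - [[0,0,-0.6],0,1]
    - [[0,0,-0.3],0,1]
    - [[0,0,-0.1],0,1]
    - [[0,0,0],0,1]

```text
time_s: 14.4
ee_pos: [422.8, -298.5, 118.4]
ee_rot: [-180.0, -0.0, -4.0]
force: [-1.1, 0.8, -0.6]
gripper_width: 60.2
gripper_force: 25.0
```

move_arm:
  plan:
    - [[0,0,-0.1],0,1]
    - [[0,0,0],0,1]
    - [[0,0,0],0,0]
    - [[0,0,0],0,0]
    - [[0,0,0],0,0]

```text
time_s: 14.9
ee_pos: [423.0, -298.8, 117.0]
ee_rot: [180.0, -0.0, -4.0]
force: [-0.2, -0.1, 0.1]
gripper_width: 81.0
gripper_force: 0.0
```

move_arm:
  plan:
    - [[0,0,0],0,0]
    - [[0,0,0],0,0]
    - [[0,0,1],0,0]
    - [[0,0,4],0,0]
    - [[0,0,4],0,0]

```text
time_s: 15.4
ee_pos: [422.4, -298.3, 208.0]
ee_rot: [-179.9, 0.1, -4.0]
force: [1.6, -0.2, 0.3]
gripper_width: 91.2
gripper_force: 0.0
```

move_arm:
  plan:
    - [[1.54,2.88,0],7.75,0]
    - [[1.54,2.88,0],7.75,0]
    - [[1.54,2.88,0],7.75,0]
    - [[1.54,2.88,0],7.75,0]
    - [[1.54,2.88,0],7.75,0]

```text
time_s: 15.9
ee_pos: [500.4, -153.4, 207.9]
ee_rot: [179.9, -0.0, 35.1]
force: [0.5, -0.3, 0.9]
gripper_width: 91.3
gripper_force: 0.0
```

move_arm:
  plan:
    - [[1.54,2.88,0],7.75,0]
    - [[1.54,2.88,0],7.75,0]
    - [[1.54,2.88,0],7.75,0]
    - [[1.54,2.88,0],7.75,0]
    - [[1.54,2.88,0],7.75,0]

```text
time_s: 16.4
ee_pos: [577.5, -9.3, 207.8]
ee_rot: [179.9, -0.0, 73.8]
force: [0.4, -0.4, -0.0]
gripper_width: 91.3
gripper_force: 0.0
```

move_arm:
  plan:
    - [[1.54,2.88,0],7.75,0]
    - [[1.54,2.88,0],7.75,0]
    - [[0,0,-2],0,0]
    - [[0,0,0],0,0]
    - [[0,0,0],0,0]

```text
time_s: 16.9
ee_pos: [607.4, 46.8, 187.3]
ee_rot: [-180.0, 0.0, 89.0]
force: [0.3, -0.7, 0.1]
gripper_width: 91.1
gripper_force: 0.0
```

move_arm:
  plan:
    - [[0,0,-2.5],0,0]
    - [[0,0,-2.5],0,0]
    - [[0,0,-2.3],0,0]
    - [[0,0,0],0,0]
    - [[0,0,0],0,0]

```text
time_s: 17.4
ee_pos: [608.1, 46.5, 115.2]
ee_rot: [179.9, -0.0, 89.0]
force: [0.9, -0.3, 0.7]
gripper_width: 91.1
gripper_force: 0.0
```

move_arm:
  plan:
    - [[0,0,0],0,1]
    - [[0,0,0],0,1]
    - [[0,0,0],0,1]
    - [[0,0,0],0,1]
    - [[0,0,0],0,1]

```text
time_s: 17.9
ee_pos: [607.8, 47.1, 114.7]
ee_rot: [179.9, -0.0, 89.0]
force: [-1.4, 0.3, 3.6]
gripper_width: 63.6
gripper_force: 25.0
```

move_arm:
  plan:
    - [[0,0,0],0,1]
    - [[0,0,0],0,1]
    - [[0,0,0],0,1]

```text
time_s: 18.2
ee_pos: [607.8, 47.1, 114.7]
ee_rot: [179.9, -0.0, 89.0]
force: [-1.5, -0.0, 6.1]
gripper_width: 63.8
gripper_force: 25.0
```

move_arm:
  plan:
    - [[0,0,1],0,1]
    - [[0,0,2],0,1]
    - [[0,0,3.5],0,1]
    - [[0,0,3.5],0,1]
    - [[0,0,0],0,1]

```text
time_s: 18.7
ee_pos: [610.4, 47.3, 219.1]
ee_rot: [179.4, -0.1, 89.0]
force: [0.2, -0.3, -2.2]
gripper_width: 63.5
gripper_force: 25.0
```

move_arm:
  plan:
    - [[-0.5,-1.76,0],-3.4,1]
    - [[-1,-3.52,0],-6.9,1]
    - [[-1,-3.52,0],-6.9,1]
    - [[-1,-3.52,0],-6.9,1]
    - [[-1,-3.52,0],-6.9,1]

```text
time_s: 19.2
ee_pos: [561.2, -112.4, 212.2]
ee_rot: [-179.8, 0.1, 57.8]
force: [0.6, -0.5, -2.3]
gripper_width: 63.7
gripper_force: 25.0
```

move_arm:
  plan:
    - [[-1,-3.52,0],-6.9,1]
    - [[-1,-3.52,0],-6.9,1]
    - [[-1,-3.52,0],-6.9,1]
    - [[-1,-3.52,0],-6.9,1]
    - [[-1,-3.52,0],-6.9,1]

```text
time_s: 19.7
ee_pos: [511.3, -288.3, 212.2]
ee_rot: [-179.9, 0.1, 23.2]
force: [0.9, 0.2, -2.6]
gripper_width: 63.9
gripper_force: 25.0
```

move_arm:
  plan:
    - [[-0.5,-1.76,0],-3.5,1]
    - [[0,0,-3],0,1]
    - [[0,0,-3],0,1]
    - [[0,0,-2],0,1]
    - [[0,0,0],0,1]

```text
time_s: 20.2
ee_pos: [504.6, -303.2, 129.2]
ee_rot: [-179.5, 0.4, 20.0]
force: [-0.6, 0.1, -2.7]
gripper_width: 63.8
gripper_force: 25.0
```

move_arm:
  plan:
    - [[0,0,-1],0,1]
    - [[0,0,-0.6],0,1]
    - [[0,0,-0.3],0,1]
    - [[0,0,-0.1],0,1]
    - [[0,0,0],0,1]

```text
time_s: 20.7
ee_pos: [507.9, -305.0, 114.7]
ee_rot: [180.0, -0.0, 20.0]
force: [-1.0, 0.3, 0.9]
gripper_width: 63.7
gripper_force: 25.0
```

move_arm:
  plan:
    - [[0,0,0],0,0]
    - [[0,0,0],0,0]
    - [[0,0,0],0,0]
    - [[0,0,0],0,0]
    - [[0,0,0],0,0]

```text
time_s: 21.2
ee_pos: [507.7, -305.1, 114.1]
ee_rot: [180.0, -0.0, 20.0]
force: [0.3, 0.4, -0.1]
gripper_width: 91.4
gripper_force: 0.0
```

move_arm:
  plan:
    - [[0,0,1],0,0]
    - [[0,0,4],0,0]
    - [[0,0,4],0,0]
    - [[0,0,0],0,0]
    - [[0,0,0],0,0]

```text
time_s: 21.7
ee_pos: [508.1, -305.3, 205.7]
ee_rot: [179.8, -0.1, 20.0]
force: [-0.5, -0.2, -0.2]
gripper_width: 91.4
gripper_force: 0.0
```

```bash
python3 - <<'E'
from meas import *
s=env.state();print(s['ee_pos'],s['ee_rot'],s['time_s'])
for n,zc in (('top',0),('scene',0)):
    p=env.grab_frame(n);P=cloud(p);Z=P[...,2];X=P[...,:2]
    m=biggest((np.hypot(X[...,0]-606,X[...,1]+20)<42)&(Z>(45 if n=='top' else 25))&(Z<58)); print(n,circ(X[m]),np.nanmax(Z[m]))
    cv2.imwrite(f'pics/{n}2.png',p['frame'][:,:,::-1])
    if n=='top':
        np.save('emptycaddy.npy',p['frame'])
E
```

```text
[ 508.1087424  -305.27132112  205.68521798] [ 1.79849059e+02 -1.13134069e-01  2.00158064e+01] 21.7
top (array([605. , -19.3]), 27.3, array([605.4, -19.1]), 138) 53.11825236627567
scene (array([605. , -19.8]), 29.3, array([606.8, -20.4]), 737) 53.133938037891085
```

View pics/top2.png

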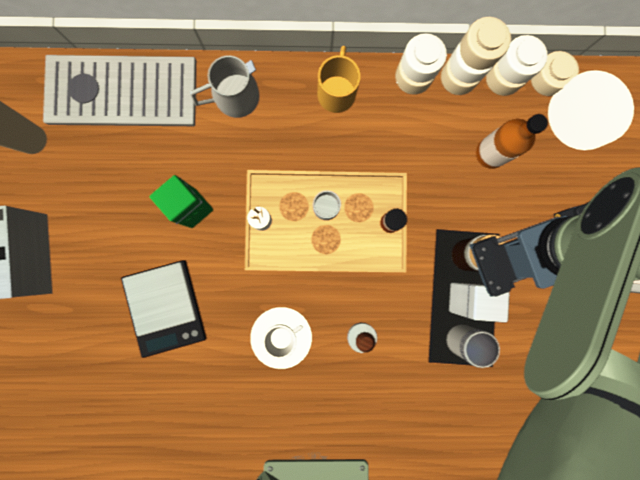

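Canisters stand in a row on the mat (471,255), (478,300), (472,347); the cup is free at (327,205), and both bystanders are in place.

move_arm:
  plan:
    - [[1.08,3.18,0],7.67,0]
    - [[1.08,3.18,0],7.67,0]
    - [[1.08,3.18,0],7.67,0]
    - [[1.08,3.18,0],7.67,0]
    - [[1.08,3.18,0],7.67,0]
  squeeze: 15

```text
time_s: 22.3
ee_pos: [561.1, -144.5, 202.4]
ee_rot: [-179.8, 0.0, 58.7]
force: [0.5, 0.1, -0.2]
gripper_width: 91.0
gripper_force: 0.0
```

move_arm:
  plan:
    - [[1.08,3.18,0],7.67,0]
    - [[1.08,3.18,0],7.67,0]
    - [[1.08,3.18,0],7.67,0]
    - [[1.1,3.14,0],7.67,0]
    - [[0,0,0],0,0]

```text
time_s: 22.8
ee_pos: [605.2, -15.6, 202.1]
ee_rot: [-179.9, -0.1, 89.4]
force: [-1.2, -0.5, -0.4]
gripper_width: 91.0
gripper_force: 0.0
```

move_arm:
  plan:
    - [[0,0,-4],0,0]
    - [[0,0,-4],0,0]
    - [[0,0,-4],0,0]
    - [[0,0,0],0,0]
    - [[0,0,0],0,0]

```text
time_s: 23.3
ee_pos: [604.6, -19.8, 83.6]
ee_rot: [-179.9, 0.0, 89.0]
force: [1.2, 0.6, 0.2]
gripper_width: 91.0
gripper_force: 0.0
```

Commanded z is 84; go down to 25.

move_arm:
  plan:
    - [[0.05,0,-2.5],0,0]
    - [[0,0,-2],0,0]
    - [[0,0,-1.4],0,0]
    - [[0,0,0],0,0]
    - [[0,0,0],0,0]

```text
time_s: 23.8
ee_pos: [606.6, -19.3, 26.3]
ee_rot: [179.9, 0.0, 89.0]
force: [-0.1, -0.9, 0.5]
gripper_width: 91.4
gripper_force: 0.0
```

move_arm:
  plan:
    - [[0,0,0],0,1]
    - [[0,0,0],0,1]
    - [[0,0,0],0,1]
    - [[0,0,0],0,1]
    - [[0,0,0],0,1]

```text
time_s: 24.3
ee_pos: [605.5, -19.1, 25.1]
ee_rot: [180.0, -0.0, 89.0]
force: [0.4, -0.7, 1.9]
gripper_width: 55.1
gripper_force: 15.0
```

move_arm:
  plan:
    - [[0,0,0],0,1]
    - [[0,0,0],0,1]
    - [[0,0,0],0,1]
    - [[0,0,0],0,1]

```text
time_s: 24.7
ee_pos: [605.5, -19.1, 25.2]
ee_rot: [180.0, -0.0, 89.0]
force: [0.2, -0.2, 3.7]
gripper_width: 55.2
gripper_force: 15.0
```

move_arm:
  plan:
    - [[0,0,1],0,1]
    - [[0,0,2.5],0,1]
    - [[0,0,4],0,1]
    - [[0,0,4],0,1]
    - [[0,0,3.5],0,1]

```text
time_s: 25.2
ee_pos: [605.7, -19.2, 177.4]
ee_rot: [179.9, 0.0, 89.0]
force: [-0.5, 0.3, 0.5]
gripper_width: 55.2
gripper_force: 15.0
```

move_arm:
  plan:
    - [[0,0,0],0,1]
    - [[-1,1.8,0],0,1]
    - [[-2.06,3.65,0],0,1]
    - [[-2.06,3.65,0],0,1]
    - [[-2.06,3.65,0],0,1]

```text
time_s: 25.7
ee_pos: [531.0, 109.9, 173.2]
ee_rot: [-179.8, 0.0, 89.0]
force: [0.5, 0.3, -0.4]
gripper_width: 55.4
gripper_force: 15.0
```

move_arm:
  plan:
    - [[-2.06,3.65,0],0,1]
    - [[-2.06,3.65,0],0,1]
    - [[-2.06,3.65,0],0,1]
    - [[-2.06,3.65,0],0,1]
    - [[-2.06,3.65,0],0,1]

```text
time_s: 26.2
ee_pos: [427.7, 291.9, 173.4]
ee_rot: [-179.8, 0.1, 89.1]
force: [0.7, 0.6, -0.8]
gripper_width: 55.2
gripper_force: 15.0
```

move_arm:
  plan:
    - [[-1.06,1.85,0],0,1]
    - [[0,0,-4],0,1]
    - [[0,0,-3.5],0,1]
    - [[0,0,0],0,1]
    - [[0,0,0],0,1]

```text
time_s: 26.7
ee_pos: [419.0, 309.2, 99.4]
ee_rot: [-179.9, 0.1, 89.1]
force: [0.4, 1.1, -0.4]
gripper_width: 54.9
gripper_force: 15.0
```

Commanded z is 100 and placing needs about 46.

move_arm:
  plan:
    - [[0.05,0,-2.5],0,1]
    - [[0,0,-1.8],0,1]
    - [[0,0,-0.5],0,1]
    - [[0,0,-0.3],0,1]
    - [[0,0,0],0,1]

```text
time_s: 27.2
ee_pos: [421.3, 309.8, 50.0]
ee_rot: [179.9, -0.1, 89.0]
force: [0.6, 1.0, -1.8]
gripper_width: 54.9
gripper_force: 15.0
```

move_arm:
  plan:
    - [[0,0,-0.1],0,1]
    - [[0,0,-0.1],0,1]
    - [[0,0,0],0,1]
    - [[0,0,0],0,1]

```text
time_s: 27.6
ee_pos: [420.7, 309.4, 47.2]
ee_rot: [180.0, -0.0, 89.0]
force: [0.2, -0.1, -0.7]
gripper_width: 55.2
gripper_force: 15.0
```

move_arm:
  plan:
    - [[0,0,-0.1],0,1]
    - [[0,0,0],0,1]
    - [[0,0,0],0,1]

```text
time_s: 27.9
ee_pos: [420.8, 309.4, 47.1]
ee_rot: [180.0, -0.0, 89.0]
force: [-2.2, -1.0, 7.2]
gripper_width: 54.9
gripper_force: 15.0
```

move_arm:
  plan:
    - [[0,0,-0.1],0,1]
    - [[0,0,0],0,1]
    - [[0,0,0],0,1]

```text
time_s: 28.2
ee_pos: [420.7, 309.5, 47.0]
ee_rot: [179.9, -0.0, 89.0]
force: [-3.0, -2.3, 14.3]
gripper_width: 54.9
gripper_force: 15.0
```

move_arm:
  plan:
    - [[0,0,0.15],0,1]
    - [[0,0,0],0,0]
    - [[0,0,0],0,0]
    - [[0,0,0],0,0]
    - [[0,0,0],0,0]

```text
time_s: 28.7
ee_pos: [420.6, 309.3, 46.2]
ee_rot: [-180.0, 0.0, 89.0]
force: [0.1, 0.4, -0.4]
gripper_width: 84.3
gripper_force: 0.0
```

move_arm:
  plan:
    - [[0,0,0.5],0,0]
    - [[0,0,2],0,0]
    - [[0,0,4],0,0]
    - [[0,0,4.5],0,0]
    - [[0,0,4.5],0,0]

```text
time_s: 29.2
ee_pos: [420.3, 309.1, 203.3]
ee_rot: [-180.0, 0.0, 89.0]
force: [1.2, 1.0, 0.1]
gripper_width: 91.4
gripper_force: 0.0
```

move_arm:
  plan:
    - [[0,0,0],0,0]
    - [[0.5,-4.5,0],-5,0]
    - [[0.5,-4.5,0],-5,0]
    - [[0.5,-4.5,0],-5,0]
    - [[0.5,-4.5,0],-5,0]

```text
time_s: 29.7
ee_pos: [440.2, 127.7, 201.2]
ee_rot: [-180.0, 0.0, 68.9]
force: [0.5, 0.2, -0.7]
gripper_width: 91.1
gripper_force: 0.0
```

move_arm:
  plan:
    - [[0.7,-4.5,0],-5,0]
    - [[0.7,-4.5,0],-5,0]
    - [[0.7,-4.5,0],-5,0]
    - [[0.7,-4.5,0],-5,0]
    - [[0.7,-4.5,0],-5,0]

```text
time_s: 30.2
ee_pos: [475.3, -97.5, 201.2]
ee_rot: [-180.0, 0.0, 43.8]
force: [0.7, -0.2, 0.1]
gripper_width: 91.1
gripper_force: 0.0
```

move_arm:
  plan:
    - [[0.7,-4.5,0],-5,0]
    - [[0.7,-4.5,0],-5,0]
    - [[0.7,-4.5,0],-5,0]
    - [[0.7,-4.5,0],-5,0]
    - [[0,0,0],0,0]

```text
time_s: 30.7
ee_pos: [504.0, -280.7, 200.5]
ee_rot: [179.9, 0.0, 23.7]
force: [-1.0, 1.7, -0.1]
gripper_width: 91.1
gripper_force: 0.0
```

```bash
python3 - <<'E'
from meas import *
s=env.state();print(s['ee_pos'],s['ee_rot'],s['time_s'])
p=env.grab_frame('top');P=cloud(p);Z=P[...,2];X=P[...,:2];F=p['frame'].astype(int)
m=biggest((np.hypot(X[...,0]-420,X[...,1]-309)<45)&(Z>60)&(Z<90)); print('cup',circ(X[m]))
m=(Z>17)&(Z<40)&(F.min(2)>120)&(X[...,1]>200)&(X[...,0]<520)&(X[...,1]<400);print('plate',rect(X[biggest(m)]))
q=env.grab_frame('scene')
cv2.imwrite('pics/c3.png',np.hstack([cv2.resize(p['frame'][240:370,100:230],(400,400)),cv2.resize(q['frame'][90:190,270:390],(400,400))])[:,:,::-1])
E
```

```text
[ 503.96443561 -280.65468583  200.46163688] [1.79883114e+02 4.31555581e-02 2.37057603e+01] 30.7
cup (array([421.7, 309.3]), 27.7, array([421.2, 309.7]), 256)
plate (array([419.8, 309.4]), array([117. , 120.4]), 15.8)
```

View pics/c3.png

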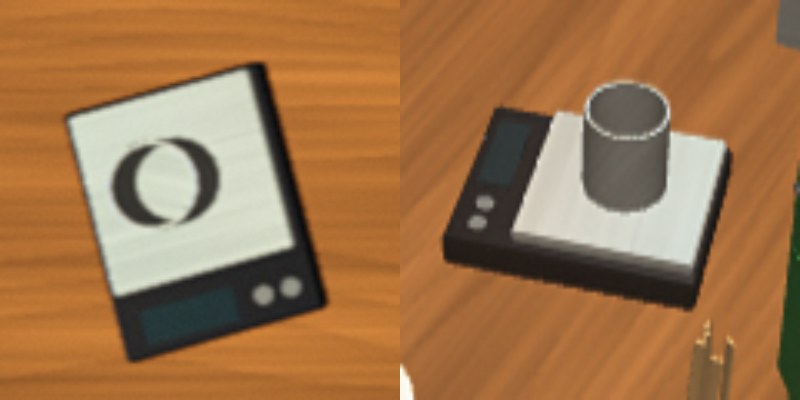

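The cup stands upright on the plate, 2 mm off its centre (left half, around (165,182)). Now the jar goes back first.

move_arm:
  plan:
    - [[0.4,-2.93,0],-4,0]
    - [[0,0,0],0,0]
    - [[0,0,0],0,0]
    - [[0,0,-2],0,0]
    - [[0,0,0],0,0]
  squeeze: 25

```text
time_s: 31.3
ee_pos: [506.1, -302.4, 179.4]
ee_rot: [-179.7, 0.2, 20.2]
force: [-0.1, 0.1, -0.2]
gripper_width: 91.2
gripper_force: 0.0
```

move_arm:
  plan:
    - [[0,0,0],0,0]
    - [[0,0,0],0,0]

```text
time_s: 31.5
ee_pos: [508.0, -304.4, 182.4]
ee_rot: [179.9, -0.0, 20.1]
force: [0.4, -0.2, -0.5]
gripper_width: 90.7
gripper_force: 0.0
```

move_arm:
  plan:
    - [[0,-0.05,-2.5],0,0]
    - [[0,0,-2.5],0,0]
    - [[0,0,-1.75],0,0]
    - [[0,0,0],0,0]
    - [[0,0,0],0,0]

```text
time_s: 32.0
ee_pos: [508.1, -305.6, 114.9]
ee_rot: [179.9, -0.0, 20.1]
force: [-0.0, 0.0, 0.6]
gripper_width: 91.2
gripper_force: 0.0
```

move_arm:
  plan:
    - [[0,0,0],0,1]
    - [[0,0,0],0,1]
    - [[0,0,0],0,1]
    - [[0,0,0],0,1]
    - [[0,0,0],0,1]

```text
time_s: 32.5
ee_pos: [507.8, -305.4, 114.5]
ee_rot: [180.0, -0.0, 20.0]
force: [-0.9, 1.0, 3.6]
gripper_width: 63.7
gripper_force: 25.1
```

move_arm:
  plan:
    - [[0,0,0],0,1]
    - [[0,0,0],0,1]
    - [[0,0,0],0,1]

```text
time_s: 32.8
ee_pos: [507.8, -305.4, 114.6]
ee_rot: [180.0, -0.0, 20.0]
force: [-0.7, 1.1, 5.1]
gripper_width: 63.9
gripper_force: 25.1
```

move_arm:
  plan:
    - [[0,0,1],0,1]
    - [[0,0,2],0,1]
    - [[0,0,3.5],0,1]
    - [[0,0,4.5],0,1]
    - [[0,0,0],0,1]

```text
time_s: 33.3
ee_pos: [510.6, -307.5, 230.5]
ee_rot: [179.4, -0.4, 20.0]
force: [-0.2, -1.1, -1.8]
gripper_width: 63.8
gripper_force: 25.1
```

move_arm:
  plan:
    - [[0.5,1.76,0],3.4,1]
    - [[1,3.52,0],6.9,1]
    - [[1,3.52,0],6.9,1]
    - [[1,3.52,0],6.9,1]
    - [[1,3.52,0],6.9,1]

```text
time_s: 33.8
ee_pos: [551.6, -144.5, 221.8]
ee_rot: [-179.8, 0.1, 51.4]
force: [0.3, 0.7, -2.6]
gripper_width: 63.9
gripper_force: 25.1
```

move_arm:
  plan:
    - [[1,3.52,0],6.9,1]
    - [[1,3.52,0],6.9,1]
    - [[1,3.52,0],6.9,1]
    - [[1,3.52,0],6.9,1]
    - [[1,3.52,0],6.9,1]

```text
time_s: 34.3
ee_pos: [601.4, 31.3, 221.7]
ee_rot: [-179.7, 0.0, 86.0]
force: [-0.7, -0.7, -2.7]
gripper_width: 63.6
gripper_force: 25.1
```

move_arm:
  plan:
    - [[0.5,1.81,0],3.5,1]
    - [[0,0,0],0,1]
    - [[0,0,-3],0,1]
    - [[0,0,0],0,1]
    - [[0,0,0],0,1]

```text
time_s: 34.8
ee_pos: [606.4, 46.6, 192.8]
ee_rot: [-179.8, 0.0, 89.0]
force: [0.2, 1.1, -1.9]
gripper_width: 64.1
gripper_force: 25.1
```

move_arm:
  plan:
    - [[0.05,0,-2.5],0,1]
    - [[0,0,-2],0,1]
    - [[0,0,-1],0,1]
    - [[0,0,0],0,1]
    - [[0,0,0],0,1]

```text
time_s: 35.3
ee_pos: [608.9, 46.9, 140.1]
ee_rot: [179.9, -0.0, 89.0]
force: [0.2, -0.1, -3.2]
gripper_width: 63.5
gripper_force: 25.1
```

move_arm:
  plan:
    - [[0,0,-1],0,1]
    - [[0,0,-0.6],0,1]
    - [[0,0,-0.3],0,1]
    - [[0,0,-0.2],0,1]
    - [[0,0,0],0,1]

```text
time_s: 35.8
ee_pos: [608.0, 47.0, 117.7]
ee_rot: [-180.0, 0.0, 89.0]
force: [-0.3, -0.6, -2.5]
gripper_width: 63.6
gripper_force: 25.1
```

move_arm:
  plan:
    - [[0,0,-0.15],0,1]
    - [[0,0,-0.15],0,1]
    - [[0,0,0],0,1]
    - [[0,0,0],0,1]

```text
time_s: 36.2
ee_pos: [608.2, 47.0, 115.0]
ee_rot: [180.0, 0.0, 89.0]
force: [-0.2, 0.0, -2.7]
gripper_width: 63.7
gripper_force: 25.1
```

move_arm:
  plan:
    - [[0,0,-0.1],0,1]
    - [[0,0,0],0,1]
    - [[0,0,0],0,1]

```text
time_s: 36.5
ee_pos: [608.3, 47.1, 114.6]
ee_rot: [180.0, -0.0, 89.0]
force: [-1.5, 0.4, 1.4]
gripper_width: 63.8
gripper_force: 25.1
```

move_arm:
  plan:
    - [[0,0,0],0,0]
    - [[0,0,0],0,0]
    - [[0,0,0],0,0]
    - [[0,0,0],0,0]
    - [[0,0,0],0,0]

```text
time_s: 37.0
ee_pos: [608.2, 47.0, 113.9]
ee_rot: [180.0, -0.0, 89.0]
force: [0.3, -0.1, 0.7]
gripper_width: 91.3
gripper_force: 0.0
```

move_arm:
  plan:
    - [[0,0,1],0,0]
    - [[0,0,4],0,0]
    - [[0,0,4],0,0]
    - [[0,0,0],0,0]
    - [[0,0,0],0,0]

```text
time_s: 37.5
ee_pos: [608.7, 47.1, 205.7]
ee_rot: [179.8, -0.0, 89.0]
force: [-0.8, 0.3, -0.2]
gripper_width: 91.1
gripper_force: 0.0
```

move_arm:
  plan:
    - [[-1.54,-2.88,0],-7.75,0]
    - [[-1.54,-2.88,0],-7.75,0]
    - [[-1.54,-2.88,0],-7.75,0]
    - [[-1.54,-2.88,0],-7.75,0]
    - [[-1.54,-2.88,0],-7.75,0]

```text
time_s: 38.0
ee_pos: [529.4, -97.8, 202.6]
ee_rot: [-179.9, 0.1, 50.0]
force: [0.1, -0.4, -0.2]
gripper_width: 91.4
gripper_force: 0.0
```

move_arm:
  plan:
    - [[-1.54,-2.88,0],-7.75,0]
    - [[-1.54,-2.88,0],-7.75,0]
    - [[-1.54,-2.88,0],-7.75,0]
    - [[-1.54,-2.88,0],-7.75,0]
    - [[-1.54,-2.88,0],-7.75,0]

```text
time_s: 38.5
ee_pos: [452.5, -241.6, 202.7]
ee_rot: [-179.9, 0.1, 11.2]
force: [0.3, -0.9, -0.3]
gripper_width: 91.3
gripper_force: 0.0
```

move_arm:
  plan:
    - [[-1.54,-2.88,0],-7.75,0]
    - [[-1.55,-2.88,0],-7.75,0]
    - [[0,0,0],0,0]
    - [[0,0,-2],0,0]
    - [[0,0,0],0,0]

```text
time_s: 39.0
ee_pos: [421.4, -296.8, 181.1]
ee_rot: [-179.8, 0.3, -3.9]
force: [0.2, 0.5, -0.3]
gripper_width: 91.1
gripper_force: 0.0
```

move_arm:
  plan:
    - [[0,0,0],0,0]
    - [[0,0,0],0,0]

```text
time_s: 39.2
ee_pos: [423.7, -298.2, 184.3]
ee_rot: [180.0, -0.0, -3.9]
force: [0.0, 0.6, 0.2]
gripper_width: 90.9
gripper_force: 0.0
```

move_arm:
  plan:
    - [[-0.02,-0.02,-2.5],0,0]
    - [[0,0,-2.5],0,0]
    - [[0,0,-1.6],0,0]
    - [[0,0,0],0,0]
    - [[0,0,0],0,0]

```text
time_s: 39.7
ee_pos: [423.7, -298.9, 118.8]
ee_rot: [180.0, -0.1, -3.9]
force: [-0.2, -0.7, 0.3]
gripper_width: 91.3
gripper_force: 0.0
```

move_arm:
  plan:
    - [[0,0,0],0,0]
    - [[0,0,0],0,1]
    - [[0,0,0],0,1]
    - [[0,0,0],0,1]
    - [[0,0,0],0,1]

```text
time_s: 40.2
ee_pos: [423.1, -298.8, 118.2]
ee_rot: [180.0, -0.0, -4.0]
force: [0.3, -0.1, 0.3]
gripper_width: 62.3
gripper_force: 0.0
```

move_arm:
  plan:
    - [[0,0,0],0,1]
    - [[0,0,0],0,1]
    - [[0,0,0],0,1]
    - [[0,0,0],0,1]

```text
time_s: 40.6
ee_pos: [423.1, -298.8, 118.1]
ee_rot: [180.0, -0.0, -4.0]
force: [0.3, 0.3, 2.0]
gripper_width: 59.9
gripper_force: 25.0
```

move_arm:
  plan:
    - [[0,0,1],0,1]
    - [[0,0,2],0,1]
    - [[0,0,3.5],0,1]
    - [[0,0,3.5],0,1]
    - [[0,0,0],0,1]

```text
time_s: 41.1
ee_pos: [425.4, -300.5, 223.0]
ee_rot: [179.7, -0.5, -4.0]
force: [0.8, -0.9, -2.1]
gripper_width: 59.8
gripper_force: 25.0
```

move_arm:
  plan:
    - [[0.7,1.95,0],0,1]
    - [[1.5,3.5,0],0.5,1]
    - [[1.5,3.5,0],0.5,1]
    - [[1.5,3.5,0],0.5,1]
    - [[1.5,3.5,0],0.5,1]

```text
time_s: 41.6
ee_pos: [489.6, -137.7, 216.9]
ee_rot: [-180.0, 0.1, -2.0]
force: [0.6, -0.6, -2.9]
gripper_width: 60.1
gripper_force: 25.0
```

move_arm:
  plan:
    - [[1.5,3.5,0],0.5,1]
    - [[1.5,3.5,0],0,1]
    - [[1.5,3.5,0],0,1]
    - [[0.74,1.78,0],0,1]
    - [[0,0,0],0,1]

```text
time_s: 42.1
ee_pos: [542.5, -14.1, 216.6]
ee_rot: [-180.0, 0.1, -1.3]
force: [-0.5, -1.1, -2.3]
gripper_width: 60.1
gripper_force: 25.0
```

move_arm:
  plan:
    - [[0,0,-3],0,1]
    - [[0,0,-3],0,1]
    - [[0,0,-2],0,1]
    - [[0,0,0],0,1]
    - [[0,0,0],0,1]

```text
time_s: 42.6
ee_pos: [542.1, -17.1, 137.9]
ee_rot: [180.0, 0.1, -1.5]
force: [-0.0, 0.2, -2.7]
gripper_width: 59.8
gripper_force: 25.0
```

move_arm:
  plan:
    - [[0,0,-1],0,1]
    - [[0,0,-0.6],0,1]
    - [[0,0,0],0,1]
    - [[0,0,0],0,1]
    - [[0,0,0],0,1]

```text
time_s: 43.1
ee_pos: [542.7, -16.5, 122.4]
ee_rot: [180.0, -0.0, -1.5]
force: [-0.2, -0.2, -1.9]
gripper_width: 60.0
gripper_force: 25.0
```

move_arm:
  plan:
    - [[0,-0.05,-0.2],0,1]
    - [[0,0,-0.15],0,1]
    - [[0,0,0],0,1]
    - [[0,0,0],0,1]

```text
time_s: 43.5
ee_pos: [542.4, -16.9, 118.4]
ee_rot: [180.0, 0.0, -1.5]
force: [-0.2, -0.0, -2.9]
gripper_width: 60.1
gripper_force: 25.0
```

move_arm:
  plan:
    - [[0,0,-0.1],0,1]
    - [[0,0,0],0,1]
    - [[0,0,0],0,1]

```text
time_s: 43.8
ee_pos: [542.6, -16.9, 118.1]
ee_rot: [180.0, -0.0, -1.5]
force: [-0.9, 0.3, 4.5]
gripper_width: 60.0
gripper_force: 25.0
```

move_arm:
  plan:
    - [[0,0,0],0,0]
    - [[0,0,0],0,0]
    - [[0,0,0],0,0]
    - [[0,0,0],0,0]
    - [[0,0,0],0,0]

```text
time_s: 44.3
ee_pos: [542.4, -17.0, 117.4]
ee_rot: [180.0, 0.0, -1.5]
force: [-0.3, 1.0, 0.2]
gripper_width: 91.1
gripper_force: 0.0
```

move_arm:
  plan:
    - [[0,0,1],0,0]
    - [[0,0,4],0,0]
    - [[0,0,4],0,0]
    - [[0,0,0],0,0]
    - [[0,0,0],0,0]

```text
time_s: 44.8
ee_pos: [542.9, -17.0, 208.9]
ee_rot: [180.0, -0.2, -1.5]
force: [0.3, -0.2, -0.2]
gripper_width: 91.3
gripper_force: 0.0
```

move_arm:
  plan:
    - [[-2.27,-3.06,0],2.45,0]
    - [[-2.27,-3.06,0],2.45,0]
    - [[-2.27,-3.06,0],2.45,0]
    - [[-2.27,-3.06,0],2.45,0]
    - [[-2.27,-3.06,0],2.45,0]

```text
time_s: 45.3
ee_pos: [426.9, -170.5, 206.1]
ee_rot: [-179.9, 0.2, 10.9]
force: [-0.0, -0.4, 0.3]
gripper_width: 90.9
gripper_force: 0.0
```

move_arm:
  plan:
    - [[-2.27,-3.06,0],2.45,0]
    - [[-2.27,-3.06,0],2.45,0]
    - [[-2.27,-3.06,0],2.45,0]
    - [[-2.27,-3.06,0],2.5,0]
    - [[0,0,0],0,0]

```text
time_s: 45.8
ee_pos: [335.2, -294.4, 206.2]
ee_rot: [-179.9, 0.2, 20.4]
force: [0.2, 0.7, 0.1]
gripper_width: 91.0
gripper_force: 0.0
```

move_arm:
  plan:
    - [[0,0,-4],0,0]
    - [[0,0,0],0,0]
    - [[0,0,0],0,0]
    - [[0,0,0],0,0]

```text
time_s: 46.2
ee_pos: [339.0, -292.4, 168.4]
ee_rot: [179.9, -0.0, 20.7]
force: [-0.7, 0.5, 0.1]
gripper_width: 91.1
gripper_force: 0.0
```

move_arm:
  plan:
    - [[0,0,-3],0,0]
    - [[0,0,-3],0,0]
    - [[0,0,-1.9],0,0]
    - [[0,0,0],0,0]
    - [[0,0,0],0,0]

```text
time_s: 46.7
ee_pos: [339.1, -292.8, 89.6]
ee_rot: [179.9, -0.1, 20.7]
force: [-0.7, 0.3, 0.5]
gripper_width: 91.2
gripper_force: 0.0
```

move_arm:
  plan:
    - [[0,0,0],0,0]
    - [[0,0,0],0,1]
    - [[0,0,0],0,1]
    - [[0,0,0],0,1]
    - [[0,0,0],0,1]

```text
time_s: 47.2
ee_pos: [338.1, -292.3, 88.7]
ee_rot: [180.0, -0.0, 20.6]
force: [-0.2, 0.2, 2.6]
gripper_width: 63.4
gripper_force: 25.0
```

move_arm:
  plan:
    - [[0,0,0],0,1]
    - [[0,0,0],0,1]
    - [[0,0,0],0,1]
    - [[0,0,0],0,1]

```text
time_s: 47.6
ee_pos: [338.2, -292.4, 88.7]
ee_rot: [180.0, -0.0, 20.6]
force: [-0.6, 1.3, 5.6]
gripper_width: 63.6
gripper_force: 25.0
```

move_arm:
  plan:
    - [[0,0,1],0,1]
    - [[0,0,2],0,1]
    - [[0,0,3.5],0,1]
    - [[0,0,3.5],0,1]
    - [[0,0,0],0,1]

```text
time_s: 48.1
ee_pos: [340.4, -294.5, 192.9]
ee_rot: [179.5, -0.3, 20.6]
force: [0.4, -0.8, -2.4]
gripper_width: 63.6
gripper_force: 25.0
```

move_arm:
  plan:
    - [[1.5,1.15,0],3.8,1]
    - [[2.96,2.3,0],7.6,1]
    - [[2.96,2.3,0],7.6,1]
    - [[2.96,2.3,0],7.6,1]
    - [[2.96,2.3,0],7.6,1]

```text
time_s: 48.6
ee_pos: [471.8, -187.6, 187.2]
ee_rot: [-179.9, 0.0, 55.2]
force: [0.6, -0.7, -1.9]
gripper_width: 63.1
gripper_force: 25.0
```

move_arm:
  plan:
    - [[2.96,2.3,0],7.6,1]
    - [[2.96,2.3,0],7.6,1]
    - [[2.96,2.3,0],7.6,1]
    - [[2.96,2.3,0],7.6,1]
    - [[1.52,1.12,0],3.8,1]

```text
time_s: 49.1
ee_pos: [606.6, -83.5, 186.6]
ee_rot: [-179.9, -0.1, 89.4]
force: [-0.3, 0.3, -2.3]
gripper_width: 63.4
gripper_force: 25.0
```

move_arm:
  plan:
    - [[0,0,0],0,1]
    - [[0,0,-3],0,1]
    - [[0,0,0],0,1]
    - [[0,0,0],0,1]
    - [[0,0,0],0,1]

```text
time_s: 49.6
ee_pos: [605.2, -86.2, 159.4]
ee_rot: [179.9, 0.0, 89.0]
force: [-0.1, -0.7, -2.4]
gripper_width: 63.2
gripper_force: 25.0
```

move_arm:
  plan:
    - [[0,0,-3],0,1]
    - [[0,0,-2.6],0,1]
    - [[0,0,-1],0,1]
    - [[0,0,0],0,1]
    - [[0,0,0],0,1]

```text
time_s: 50.1
ee_pos: [606.2, -86.0, 93.9]
ee_rot: [179.8, 0.0, 89.0]
force: [-0.2, 0.1, -1.6]
gripper_width: 63.3
gripper_force: 25.0
```

move_arm:
  plan:
    - [[0,0,-0.2],0,1]
    - [[0,0,-0.2],0,1]
    - [[0,0,0],0,1]
    - [[0,0,0],0,1]

```text
time_s: 50.5
ee_pos: [605.2, -85.7, 88.8]
ee_rot: [180.0, 0.0, 89.0]
force: [0.1, 0.6, -1.6]
gripper_width: 63.9
gripper_force: 25.0
```

move_arm:
  plan:
    - [[0,0,-0.1],0,1]
    - [[0,0,0],0,1]
    - [[0,0,0],0,1]

```text
time_s: 50.8
ee_pos: [605.2, -85.7, 88.7]
ee_rot: [179.9, 0.0, 89.1]
force: [-1.2, 1.3, 6.0]
gripper_width: 63.4
gripper_force: 25.0
```

Placed. Next I open, rise, back off over the mat and look.

move_arm:
  plan:
    - [[0,0,0],0,0]
    - [[0,0,0],0,0]
    - [[0,0,0],0,0]
    - [[0,0,0],0,0]
    - [[0,0,0],0,0]

```text
time_s: 51.3
ee_pos: [605.2, -85.6, 87.3]
ee_rot: [-180.0, -0.0, 89.0]
force: [-0.1, -1.0, 0.6]
gripper_width: 91.1
gripper_force: 0.0
```

move_arm:
  plan:
    - [[0,0,1],0,0]
    - [[0,0,3.5],0,0]
    - [[0,0,4],0,0]
    - [[0,0,4],0,0]
    - [[0,0,0],0,0]

```text
time_s: 51.8
ee_pos: [608.6, -86.2, 219.9]
ee_rot: [179.2, 0.1, 89.0]
force: [0.2, 0.9, 0.0]
gripper_width: 91.2
gripper_force: 0.0
```

move_arm:
  plan:
    - [[-2.5,-3.5,0],-4,0]
    - [[-2.5,-3.5,0],-4,0]
    - [[-2.5,-3.5,0],-4,0]
    - [[-2.5,-3.5,0],-4,0]
    - [[-2.5,-3.5,0],-4,0]

```text
time_s: 52.3
ee_pos: [478.9, -261.8, 212.7]
ee_rot: [180.0, 0.0, 68.9]
force: [0.1, 0.4, 0.6]
gripper_width: 91.5
gripper_force: 0.0
```

move_arm:
  plan:
    - [[-2.5,-3.5,0],-4,0]
    - [[-2.5,-3.5,0],-4,0]
    - [[0,0,0],0,0]
    - [[0,0,0],0,0]
    - [[0,0,0],0,0]

```text
time_s: 52.8
ee_pos: [430.6, -329.9, 212.5]
ee_rot: [180.0, -0.0, 61.1]
force: [-0.3, -0.1, 1.2]
gripper_width: 91.1
gripper_force: 0.0
```

```bash
python3 - <<'E'
from meas import *
s=env.state();print(s['ee_pos'],s['time_s'])
p=env.grab_frame('top');P=cloud(p);Z=P[...,2];X=P[...,:2]
def reg(x,y,r,z0,z1): return biggest((np.hypot(X[...,0]-x,X[...,1]-y)<r)&(Z>z0)&(Z<z1))
print('jar',circ(X[reg(603,43,45,132,160)])); print('shk',circ(X[reg(604,-86,45,100,140)]))
print('tin',rect(X[reg(537,-14,60,140,170)])); print('cup',circ(X[reg(420,309,45,60,90)]))
print('spice',circ(X[reg(567,-138,40,66,85)]))
q=env.grab_frame('scene')
cv2.imwrite('pics/e.png',np.hstack([cv2.resize(p['frame'][150:380,100:420],(400,288)),cv2.resize(q['frame'][90:378,170:570],(400,288))])[:,:,::-1])
E
```

```text
[ 430.63237169 -329.85350194  212.50321615] 52.8
jar (array([607.6,  47.1]), 31.9, array([606.7,  46.8]), 1062)
shk (array([604.2, -86.6]), 32.3, array([602.6, -85.1]), 1032)
tin (array([540.6, -17.7]), array([59.9, 59.9]), 88.2)
cup (array([421.8, 309.2]), 28.1, array([421.4, 309.2]), 256)
spice (array([ 573.8, -149. ]), 21.1, array([ 573.3, -148.4]), 397)
```

View pics/e.png

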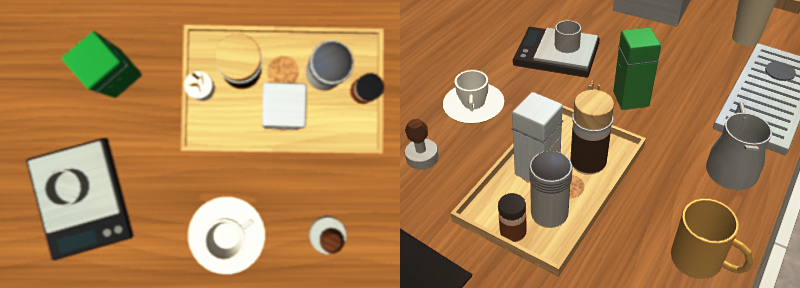

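All three canisters are back within about 1 mm of where they stood. The cup is upright at the plate centre (68,187 in the left half), and the bystanders are undisturbed.

```bash
python3 -c "
from workcell import env
print(env.job_done())"
```

```text
the job is handed in; nothing more can be done
None
```

The job is handed in at about 53 s: the cup stands on the scale plate about 2 mm off centre, the jar, tin and shaker are back within about 1 mm of their measured spots, and the spice jar and stirrer pot still stand in place.

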